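# Clamp the benchtop steriliser's lid and set its programme

## Task

Get the benchtop steriliser ready for a run: wind the four-spoked wheel on top clockwise until the clamp screw is fully home on the lid, and only then turn the programme selector on the grey pod from the black (off) mark to the blue mark. Leave the culture boxes, bottle, jar, clock and dishes standing where they are.

Things in the scene. Friction and masses are not known exactly. Their poses are not given: they have to be found in the camera images.
- clamp_wheel (a joint): turn of the clamp wheel in rad, growing clockwise seen from above: 0 is the upper stop, 5.2 the hard stop where the screw's foot bears fully on the lid (home). Starts between 0.3 and 1.9 and stays where it is left; a steady screw friction of 0.5 N m has to be overcome (about 7 N pushed 70 mm from the axis). The wheel sinks 8 mm per turn as it is wound in.
- wheel_hub (a point): centre of the wheel, on its vertical axis at the mid-height of the spokes. The frame turns with the wheel: z up, x along a spoke. Four level steel spokes 13 mm thick, 90 degrees apart (along x, y, -x, -y). Dark hub 62 mm across, from 13 mm below to 19 mm above this point. Closed fingers put down between two spokes can push one round from behind.
- spoke_ball (a point): centre of the black ball, 29 mm across, on the end of one spoke (the one along the wheel frame's x), 100 mm from the wheel's axis; all four spokes end alike. 0.262 m above the bench at joint 0, 0.255 m at home.
- bridge_top (a point): centre of the top of the fixed blue bridge under the wheel, 0.214 m above the bench. The bridge is 320 mm long along this frame's x, 44 mm wide. The brass nut on its middle (52 mm across) and one on each end (32 mm across, 138 mm from the middle) stand up to 0.230 m.
- selector (a joint): turn of the programme selector in rad, growing clockwise seen from above; four spring detents: 0 = black mark (off, where it starts), 0.628 = green, 1.257 = blue, 1.885 = red. Let go within 0.2 of a detent it drops into it; up to about 0.1 N m is needed to leave one. Stops just beyond the first and last.
- selector_grip (a point): grip point of the selector, on its vertical axis, 0.1285 m above the bench and 9 mm below the top of its upright black bar: 64 mm long, 14 mm thick, 32 mm tall, its foot on a round disc 66 mm across whose top is 0.108 m above the bench. The frame turns with the knob: z up, x along the bar towards its end with the white pointer line.
- blue_mark (a point): the blue dot, 15 mm, on the white dial 50 mm from the selector's axis. Clockwise round the dial lie the black, green, blue and red dots, 36 degrees apart. The dial is on the flat top, 0.100 m above the bench, of the grey pod, 170 x 140 mm.
- steriliser: the benchtop steriliser, fixed; origin on the bench under the middle of its steel drum, z up. White base 310 mm along x, 300 mm along y; drum 224 mm, rim 256 mm across; lid top at 0.17 m. Wheel axis at x = y = 0. Grey pod on its right, centred 220 mm along -y; selector axis at x = -15, y = -225 mm.
- box_front: clear culture box with plantlets, loose, 110 x 110 x 75 mm, origin under its centre; stands just in front of the pod. Leave alone.
- box_low: lower of two stacked clear culture boxes, 110 x 110 x 75 mm, loose, origin under its centre; left of the steriliser. Leave alone.
- box_high: upper box of that stack, same size, origin under its centre, top at 0.15 m. Leave alone.
- amber_bottle: amber glass bottle, 62 mm across, 150 mm tall, origin under its centre; on the pod's right. Leave alone.
- blue_cap_jar: glass jar with blue cap, 64 mm across, 105 mm tall, origin under its centre; left of the steriliser. Leave alone.
- clock: white digital clock, 160 mm wide, 90 mm tall, origin under its foot; to the right. Leave alone.
- dish_stack: four stacked red and blue dishes (one piece), 90 mm across, 60 mm tall, origin under its centre; to the right. Leave alone.

How it is judged:
On the way, in this order (a step that is already met when the one before it is completed fails the run):
1. the clamp wheel is wound fully home while the selector still stands at off (value of joint clamp_wheel above 5.05 rad and value of joint selector below 0.25 rad), for 0.2 s.
2. the selector is turned to the blue mark (value of joint clamp_wheel above 5.05 rad and value of joint selector between 1.1266 and 1.3866 rad), for 0.2 s.
At the end, for the whole second after the job is handed in: The clamp wheel is within 0.15 rad of its home stop (5.2) and the selector within 0.13 rad of the blue detent (1.257), both at rest; the bystanders are where they were (all of step 2 and velocity of joint clamp_wheel between -0.05 and 0.05 rad/s and velocity of joint selector between -0.05 and 0.05 rad/s); the robot touches nothing.
It fails at once if the selector leaves off before the clamp is home (value of joint selector above 0.32 rad and not (value of joint clamp_wheel above 5.05 rad)).
It fails at once if a culture box is shifted more than 30 mm or tipped over (distance of any of box_front, box_low, box_high from where it was at the start of the episode above 0.03 m or angle between any of box_front, box_low, box_high's own z axis and vertical above 0.35 rad).
It fails at once if the bottle or the jar is shifted more than 30 mm or tipped over (distance of any of amber_bottle, blue_cap_jar from where it was at the start of the episode above 0.03 m or angle between any of amber_bottle, blue_cap_jar's own z axis and vertical above 0.35 rad).
It fails at once if the clock or the dishes are shifted more than 30 mm or tipped over (distance of any of clock, dish_stack from where it was at the start of the episode above 0.03 m or angle between any of clock, dish_stack's own z axis and vertical above 0.35 rad).
It also fails if it takes over 67 s, if anything falls off the work surface, if the arm or the gripper's body presses on something with over 40 N, if the wrist force passes 120 N, or if a joint passes its speed limit or range.

## Robot

A 6-joint arm with a two-finger parallel gripper is mounted at the origin on the work surface. World frame = base frame: x ahead of the robot, y to its left, z up, the work surface at z = 0. Lengths are in m, angles in rad, forces in N, time in s.
With the tool pointing down it reaches from about 0.35 to 0.775 m from the base axis. Payload 7.3 kg.
Tool frame: the origin (TCP) lies at the centre of the arm's flange, where the gripper is bolted on; the fingertips stand 178 mm ahead of it and the grasp point (between the pads) lies robot.pinch_z ahead of it (robot.pinch_z is the distance from the TCP to the grasp point, in m); x points along the fingers, z is the direction in which the jaws open and shut, and the axes are right-handed (so a half turn about x gives the same grasp; the last joint's range is limited). The gripper opens to 92 mm and grips with 3 to 60 N. Pads are 19 mm wide; open, the fingers measure 130 mm over their backs; the gripper's body (75 mm by 190 mm) begins 47 mm behind the grasp point.
Start: joints at [-0.146, 0.342, 1.524, -0, 1.275, -0.146], TCP at [0.525, 0, 0.405] pointing down, gripper open.
Joint ranges: [-2.53, 2.53], [-0.77, 2.02], [0.04, 2.7], [-1, 4.14], [0.28, 2.66], [-3.11, 3.11]. Speed limits (rad/s): [2.57, 2.57, 3.14, 3.14, 3.14, 3.14].

## Interface

Orientations are given as [roll, pitch, yaw] about the fixed x, y, z axes, in that order (R = Rz(yaw) Ry(pitch) Rx(roll)).
In Python, from cell import robot gives the robot as it stands.
- The arm moves only by the shell command python3 -m jog 'ROWS' [FORCE]. ROWS is JSON, a list of rows, each an object of numbers: "fingers": the closure, from 0 (fully open) to 1 (shut); "x", "y", "z": the shift along the tool's x, y, z in cm; "spin": the turn about the tool's x in degrees. A call has 1 to 5 rows; each row is the pose to reach, as a shift and turn from the pose commanded when the call began, along the tool's axes at that moment; what a row does not reach only later rows make up. A row lasts 1/8 s, in which the tool goes at most 62.5 mm and 10.7 degrees, less where a joint would pass 70% of its speed; a pose out of reach is approached as far as the arm can. A call with a gripper value outside its range is refused whole. The fingers move at their own pace and stop on an object; FORCE is the grip in N (left out, the last holds). Time passes only in rows, so rows that repeat a pose let the fingers close. It gives the time, the measured TCP pose, the force and the opening at its end, in the units of the state.
- robot.observe(): the state, without advancing time (a new reading comes with each control period).
- robot.read_camera(name): name is "scene" or "side" or "wrist"; returns a dict with "color" (480x640x3 uint8, red, green, blue), "mtx" (3x3 intrinsics, pixels), "k1" (the pictures are not rectified: a ray, as slopes to the right and down, at radius r is drawn at 1 + k1 r^2 times it, then the intrinsics apply), "view" (4x4, takes a point from world to camera coordinates); the wrist camera has in their place "T_tool_cam" (4x4, takes a point from camera to tool coordinates, whose origin is the TCP and whose axes are the tool frame's). Camera axes: x right, y down, z forward; pixel columns grow to the right and rows downward; lengths in m; the calibration is good to about 2 mm. A picture is of the moment at which its call begins: read the wrist's pose just before it. There is no depth.
- robot.hand_in(): hands the job in, once; it reports no verdict.
Trained networks look in a picture, given as the dict that the camera call returned (one of the last four; its "shot" number tells which), for a name from the list of things; names that differ only in an ending like _2 or _b are one class to them, and where a whole thing is asked for, a point or a joint stands for the part that bears it (a point fixed in the world has none). Each returns a list of dicts, best first, with "conf" (0 to 1); they miss things now and then, are a little off and sometimes report something else, mostly with a low value. They report only what shows in the picture. A call takes as long as a camera call.
- robot.look_for(target, picture): "xy" ([column, row] in pixels, amid what is visible of it).
The state is a dict: "time": time; "qpos": joint angles; "qvel": joint speeds; "joint_efforts": joint torques, N m; "tool_pos": TCP position; "tool_rot": TCP orientation; "contact_force": force on the tool from outside, world axes, zero at the start; "torque": the same for the moment, N m; "opening": finger opening in m.
Only numpy, scipy, OpenCV 4.12 (cv2) and the standard library are available. Lean on these libraries where they do the work, as an engineer would, in place of code of your own. Each camera call takes 0.05 s, during which the arm holds its last target. There are 200 camera calls.

## Working session

There is one attempt and no reset: what is moved stays moved. The work goes in short steps, Python scripts to look and compute and a shell command to move; the robot and the scene stay as the last step left them, time stands still between calls to the robot, and variables do not carry over. Pictures are saved under pics/ and viewed, on a budget of 10 in all, crops included, one or two more only if the job needs it, and the job is handed in when it is done.

```bash
ls; mkdir -p pics; cat > h.py <<'E'
import numpy as np, cv2
from cell import robot
from scipy.spatial.transform import Rotation as R
def cam(p):
    if 'view' in p: return np.linalg.inv(np.array(p['view']))
    o=p['obs']; T=np.eye(4); T[:3,:3]=R.from_euler('xyz',o['tool_rot']).as_matrix(); T[:3,3]=o['tool_pos']
    return T@np.array(p['T_tool_cam'])
def shot(n):
    o=robot.observe(); p=robot.read_camera(n); p['obs']=o; return p
def ray(p,xy):
    K=np.array(p['mtx']); d=np.array([(xy[0]-K[0,2])/K[0,0],(xy[1]-K[1,2])/K[1,1]]); u=d.copy()
    for _ in range(20): u=d/(1+p['k1']*(u@u))
    C=cam(p); return C[:3,3],C[:3,:3]@np.array([u[0],u[1],1])
def atz(p,xy,z):
    o,d=ray(p,xy); return o+d*(z-o[2])/d[2]
def proj(p,X):
    K=np.array(p['mtx']); c=np.linalg.inv(cam(p))@np.append(X,1); u=c[:2]/c[2]; u=u*(1+p['k1']*(u@u)); return K[:2,:2]@u+K[:2,2]
def tri(ps,xys):
    A=np.zeros((3,3));b=np.zeros(3)
    for p,xy in zip(ps,xys):
        o,d=ray(p,xy); d=d/np.linalg.norm(d); M=np.eye(3)-np.outer(d,d); A+=M;b+=M@o
    return np.linalg.solve(A,b)
def save(p,f): cv2.imwrite('pics/'+f+'.png',p['color'][:,:,::-1])
E
python3 - <<'E'
from h import *
np.set_printoptions(precision=4,suppress=True)
print(robot.pinch_z, robot.observe())
ps={n:shot(n) for n in('scene','side','wrist')}
Z=dict(wheel_hub=.26,spoke_ball=.26,bridge_top=.214,selector_grip=.1285,blue_mark=.1)
for n,p in ps.items():
    save(p,n+'0')
    for t in ['wheel_hub','spoke_ball','bridge_top','selector_grip','blue_mark','steriliser','box_front','amber_bottle','clock','box_high']:
        for r in robot.look_for(t,p)[:4 if t=='spoke_ball' else 1]: print(n,t,r['xy'],round(r['conf'],2),atz(p,r['xy'],Z.get(t,.05)))
E
```

```text
pics
0.1592 {'time': 0.0, 'qpos': array([-0.146 ,  0.3427,  1.525 , -0.    ,  1.2754, -0.146 ]), 'qvel': array([-0.0002, -0.0002,  0.0002, -0.0012,  0.0008, -0.0015]), 'joint_efforts': array([  0.0008, -43.1246, -24.422 ,   0.0718,   0.0559,  -0.0001]), 'tool_pos': array([0.5249, 0.    , 0.4041]), 'tool_rot': array([2.9983, 1.5693, 2.9983]), 'contact_force': array([ 0.6683,  0.0482, -0.3511]), 'torque': array([-0.0426, -0.0433,  0.0255]), 'opening': 0.09179415153264972}
scene wheel_hub [373.9, 235.4] 0.68 [0.5635 0.0806 0.26  ]
scene spoke_ball [374.0, 235.7] 0.91 [0.5644 0.0813 0.26  ]
scene selector_grip [281.4, 258.0] 0.6 [ 0.5874 -0.1487  0.1285]
scene blue_mark [357.9, 299.3] 0.68 [0.5968 0.0662 0.1   ]
scene steriliser [357.2, 296.3] 0.66 [0.535 0.033 0.05 ]
scene box_front [304.5, 240.8] 0.56 [ 0.4016 -0.2038  0.05  ]
scene clock [204.7, 220.4] 0.61 [ 0.4635 -0.5088  0.05  ]
scene box_high [459.7, 323.2] 0.92 [0.4977 0.2774 0.05  ]
side wheel_hub [288.2, 193.7] 0.81 [0.546  0.0479 0.26  ]
side spoke_ball [287.8, 194.2] 0.89 [0.5434 0.0464 0.26  ]
side spoke_ball [345.7, 270.0]
[... 301 characters left out ...]
17.3] 0.93 [ 0.4173 -0.1921  0.05  ]
side amber_bottle [378.4, 313.6] 0.66 [ 0.5537 -0.2967  0.05  ]
side clock [429.2, 399.8] 0.81 [ 0.4383 -0.5418  0.05  ]
side box_high [243.9, 206.5] 0.97 [0.6083 0.3907 0.05  ]
wrist wheel_hub [396.2, 163.4] 0.62 [0.5512 0.0724 0.26  ]
wrist spoke_ball [399.2, 163.4] 0.93 [0.5522 0.0724 0.26  ]
wrist spoke_ball [358.1, 160.8] 0.67 [0.5381 0.0732 0.26  ]
wrist bridge_top [353.5, 158.3] 0.81 [0.5406 0.0696 0.214 ]
wrist selector_grip [366.1, 388.2] 0.64 [ 0.5647 -0.1346  0.1285]
wrist blue_mark [357.5, 161.9] 0.72 [0.5538 0.0558 0.1   ]
wrist steriliser [358.1, 162.5] 0.86 [0.5594 0.0499 0.05  ]
wrist box_front [227.3, 381.3] 0.88 [ 0.4195 -0.1931  0.05  ]
```

View pics/wrist0.png

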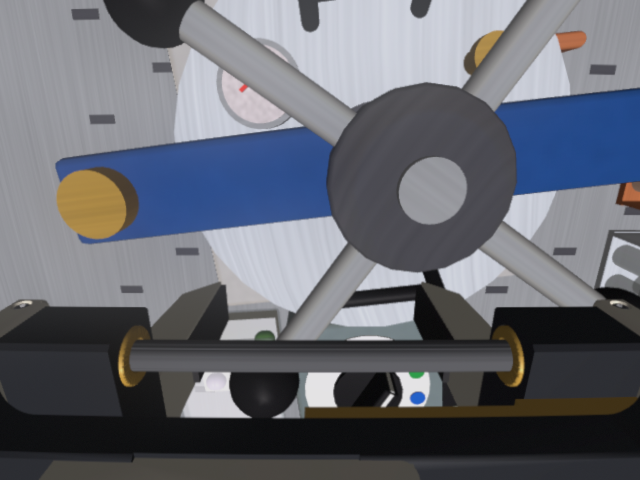

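View pics/side0.png

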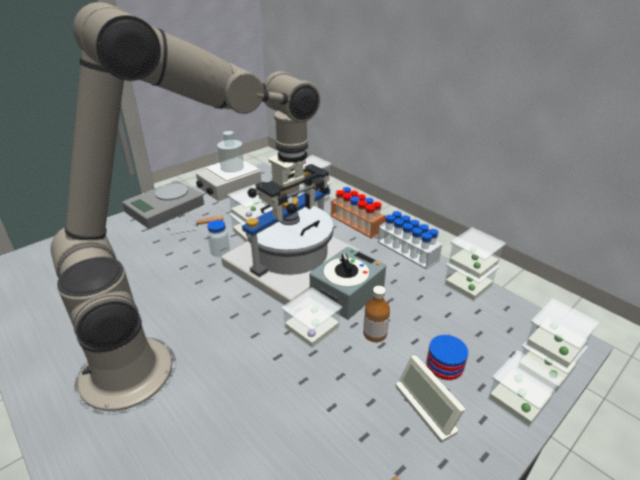

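View pics/scene0.png

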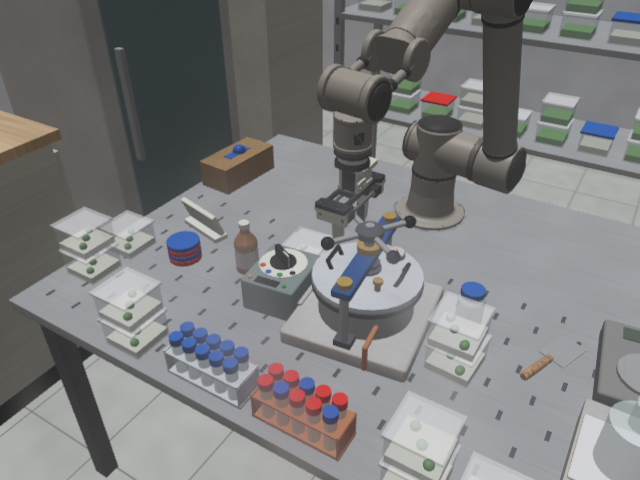

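```bash
cat >> h.py <<'E'
np.set_printoptions(precision=4,suppress=True)
def axes():
    o=robot.observe(); return np.array(o['tool_pos']),R.from_euler('xyz',o['tool_rot']).as_matrix()
E
python3 - <<'E'
from h import *
p=shot('wrist'); t,A=axes(); print(t,'\n',A); print(cam(p))
for n,xy,z in [('hubtop',(422,177),.279),('stub',(432,190),.281),('nutL',(90,203),.230),('UL',(200,22),.26),('UL2',(343,122),.26),('LLball',(264,380),.26),('LL2',(355,255),.26),('UR',(555,0),.26),('UR2',(487,95),.26),('LR',(495,240),.26),('LR2',(590,300),.26),('selbar',(366,388),.1285),('blue',(417,398),.1),('green',(417,372),.1)]:
    print(n,atz(p,xy,z))
s=shot('scene');q=shot('side')
for n,xy,z in [('stub',(369,230),.28),('nut',(344,285),.23),('nut2',(389,217),.23),('ballL',(328,243),.26),('ballR',(410,222),.26),('ballF',(394,257),.26)]: print('scene',n,atz(s,xy,z))
# crops of selector
import cv2
a=cv2.resize(s['color'][220:310,235:345],None,fx=4,fy=4,interpolation=2)
b=cv2.resize(p['color'][320:440,200:480],None,fx=2.5,fy=2.5,interpolation=2)
b=cv2.copyMakeBorder(b,0,360-300,0,0,0)
c=np.hstack([a[:,:440],b[:360,:360]]) if 0 else a
d=np.vstack([cv2.resize(a,(440,360)),np.zeros((0,440,3),np.uint8)])
cv2.imwrite('pics/sel.png',np.hstack([d,cv2.resize(q['color'][235:325,305:395],(360,360))])[:,:,::-1])
E
```

```text
[0.525  0.     0.4047] 
 [[ 0.0001 -0.      1.    ]
 [-0.      1.      0.    ]
 [-1.     -0.      0.0001]]
[[ 1.     -0.0002  0.0002  0.5257]
 [-0.0001 -0.9507 -0.31    0.0862]
 [ 0.0002  0.31   -0.9507  0.3854]
 [ 0.      0.      0.      1.    ]]
hubtop [0.5556 0.0704 0.279 ]
stub [0.5583 0.0669 0.281 ]
nutL [0.4231 0.0519 0.23  ]
UL [0.4884 0.1157 0.26  ]
UL2 [0.5331 0.0858 0.26  ]
LLball [ 0.5018 -0.0177  0.26  ]
LL2 [0.5385 0.0387 0.26  ]
UR [0.5978 0.1224 0.26  ]
UR2 [0.5801 0.0945 0.26  ]
LR [0.59   0.0445 0.26  ]
LR2 [0.6321 0.0195 0.26  ]
selbar [ 0.5653 -0.1351  0.1285]
blue [ 0.6203 -0.1721  0.1   ]
green [ 0.6176 -0.1412  0.1   ]
scene stub [0.5778 0.0752 0.28  ]
scene nut [0.71   0.0909 0.23  ]
scene nut2 [0.4358 0.0567 0.23  ]
scene ballL [0.6385 0.0115 0.26  ]
scene ballR [0.475  0.1246 0.26  ]
scene ballF [0.6123 0.1508 0.26  ]
```

View pics/sel.png

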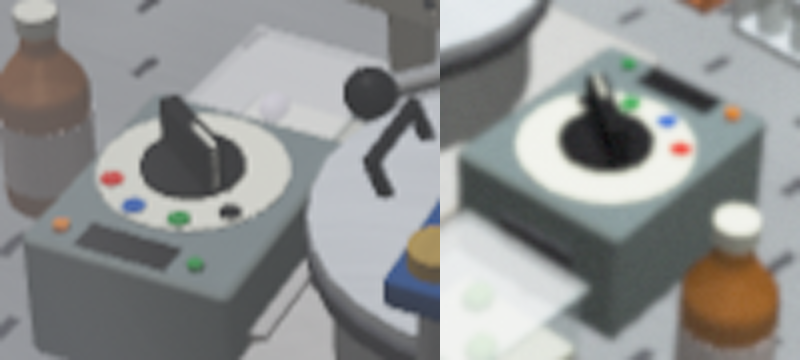

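```bash
python3 -m jog '[{"fingers":0,"x":-4},{"fingers":0,"x":-7},{"fingers":1,"x":-7,"z":4.7},{"fingers":1,"x":-7,"z":4.7},{"fingers":1,"x":-7,"z":4.7}]' 30; python3 -m jog '[{"fingers":1},{"fingers":1},{"fingers":1},{"fingers":1}]'
python3 - <<'E'
from h import *
p=shot('wrist'); save(p,'wrist1'); s=shot('side'); 
for t in ['wheel_hub','spoke_ball']:
    for n,q in(('w',p),('s',s)):
        for r in robot.look_for(t,q)[:4]: print(n,t,r['xy'],round(r['conf'],2),atz(q,r['xy'],.26))
E
```

```text
w wheel_hub [397.1, 162.2] 0.95 [0.5519 0.0727 0.26  ]
s wheel_hub [292.7, 196.4] 0.79 [0.5454 0.0276 0.26  ]
s wheel_hub [302.2, 259.4] 0.27 [ 0.379  -0.2096  0.26  ]
w spoke_ball [399.7, 161.4] 0.73 [0.5528 0.073  0.26  ]
w spoke_ball [356.8, 162.6] 0.52 [0.5381 0.0725 0.26  ]
s spoke_ball [287.1, 193.7] 0.55 [0.5438 0.05   0.26  ]$[0]: bad value
$[0]: bad value
```

View pics/wrist1.png

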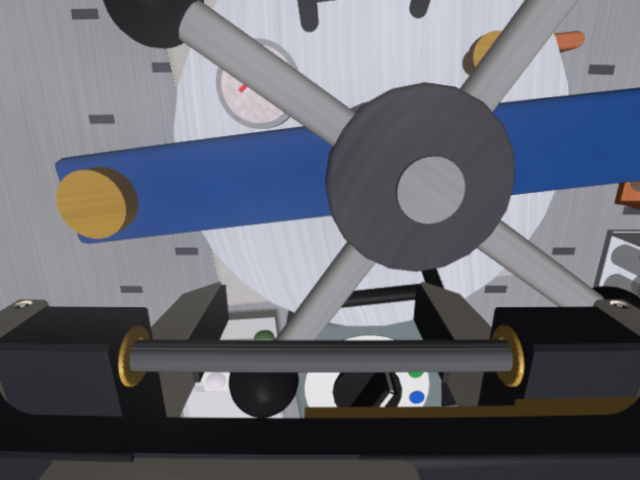

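The call was refused, and the picture is unchanged: hub at (422,177), ball at (264,380). The rows probably need every key.

```bash
python3 -m jog '[{"fingers":0,"x":-4,"y":0,"z":0,"spin":0},{"fingers":0,"x":-7,"y":0,"z":0,"spin":0},{"fingers":1,"x":-7,"y":0,"z":4.7,"spin":0},{"fingers":1,"x":-7,"y":0,"z":4.7,"spin":0},{"fingers":1,"x":-7,"y":0,"z":4.7,"spin":0}]' 30
```

```text
time: 2.72
tool_pos: [0.5717, 0.0001, 0.4741]
tool_rot: [3.011, 1.569, 3.011]
contact_force: [-1.5, -1.2, 0.2]
opening: 0.0663
```

```bash
python3 -m jog '[{"fingers":1,"x":0,"y":0,"z":0,"spin":0},{"fingers":1,"x":0,"y":0,"z":0,"spin":0},{"fingers":1,"x":0,"y":0,"z":0,"spin":0},{"fingers":1,"x":0,"y":0,"z":0,"spin":0}]' 30
python3 - <<'E'
from h import *
p=shot('wrist'); save(p,'wrist2')
c=np.array([.557,.068,.26]); 
print('hubtop',proj(p,c+[0,0,.019]))
for a in(57,147,-33,-123): print(a,proj(p,c+.1*np.array([np.cos(np.radians(a)),np.sin(np.radians(a)),0])))
print('finger tip goal',proj(p,[.5716,0,.296]))
# arc rows relative to start angle -78, R .07
a0=-78
for a in range(-78,-440,-18): print(a, 'z(X) %.2f y %.2f'%(7*(np.cos(np.radians(a))-np.cos(np.radians(a0))),7*(np.sin(np.radians(a))-np.sin(np.radians(a0)))))
E
```

```text
time: 3.22
tool_pos: [0.5718, 0.0, 0.4749]
tool_rot: [-0.263, 1.571, -0.263]
contact_force: [-0.5, -0.2, -0.1]
opening: 0.0264
hubtop [288.2901 160.3523]
57 [403.7853 -25.2739]
147 [118.9628  45.2696]
-33 [438.4255 252.616 ]
-123 [204.9605 298.2327]
finger tip goal [318.6873 303.6696]
-78 z(X) 0.00 y 0.00
-96 z(X) -2.19 y -0.11
-114 z(X) -4.30 y 0.45
-132 z(X) -6.14 y 1.65
-150 z(X) -7.52 y 3.35
-168 z(X) -8.30 y 5.39
-186 z(X) -8.42 y 7.58
-204 z(X) -7.85 y 9.69
-222 z(X) -6.66 y 11.53
-240 z(X) -4.96 y 12.91
-258 z(X) -2.91 y 13.69
-276 z(X) -0.72 y 13.81
-294 z(X) 1.39 y 13.24
-312 z(X) 3.23 y 12.05
-330 z(X) 4.61 y 10.35
-348 z(X) 5.39 y 8.30
-366 z(X) 5.51 y 6.12
-384 z(X) 4.94 y 4.00
-402 z(X) 3.75 y 2.16
-420 z(X) 2.04 y 0.78
-438 z(X) -0.00 y -0.00
```

View pics/wrist2.png

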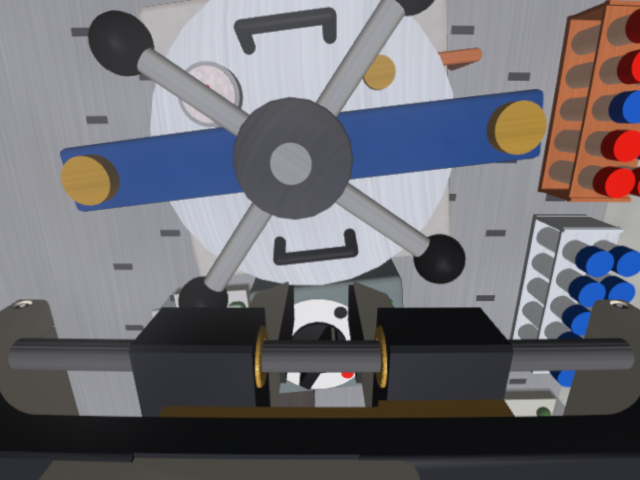

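The wheel and hub at (292,158) and the balls at (120,43), (440,258) and (203,299) agree with my fit within 2 mm. Next I lower the closed fingers between the two near spokes.

```bash
python3 -m jog '[{"fingers":1,"x":0,"y":0,"z":0,"spin":0},{"fingers":1,"x":0,"y":0,"z":0,"spin":0},{"fingers":1,"x":3,"y":0,"z":0,"spin":0},{"fingers":1,"x":5.4,"y":0,"z":0,"spin":0},{"fingers":1,"x":5.4,"y":0,"z":0,"spin":0}]' 30
python3 -m jog '[{"fingers":1,"x":0,"y":-0.1,"z":-2.2,"spin":0},{"fingers":1,"x":0,"y":0.45,"z":-4.3,"spin":0},{"fingers":1,"x":0,"y":1.65,"z":-6.15,"spin":0},{"fingers":1,"x":0,"y":3.35,"z":-7.5,"spin":0},{"fingers":1,"x":0,"y":3.35,"z":-7.5,"spin":0}]' 30
```

```text
time: 3.9
tool_pos: [0.5718, 0.0, 0.4191]
tool_rot: [3.007, 1.567, 3.007]
contact_force: [0.1, -0.1, 0.4]
opening: 0.0004
time: 4.53
tool_pos: [0.4969, 0.034, 0.4226]
tool_rot: [-0.096, 1.568, -0.095]
contact_force: [1.1, 0.0, -0.3]
opening: 0.0006
```

```bash
python3 -m jog '[{"fingers":1,"x":0,"y":2.05,"z":-0.8,"spin":0},{"fingers":1,"x":0,"y":4.25,"z":-0.9,"spin":0},{"fingers":1,"x":0,"y":6.35,"z":-0.35,"spin":0},{"fingers":1,"x":0,"y":8.2,"z":0.85,"spin":0},{"fingers":1,"x":0,"y":8.2,"z":0.85,"spin":0}]' 30
python3 - <<'E'
from h import *
p=shot('wrist'); save(p,'wrist3'); s=shot('scene'); 
cv2.imwrite('pics/c3.png',np.hstack([cv2.resize(p['color'],(400,300)),cv2.resize(s['color'][180:330,270:470],(400,300))])[:,:,::-1])
E
```

```text
time: 5.15
tool_pos: [0.5061, 0.1157, 0.4208]
tool_rot: [2.901, 1.57, 2.902]
contact_force: [-0.1, -0.5, -0.5]
opening: 0.0001
```

View pics/c3.png

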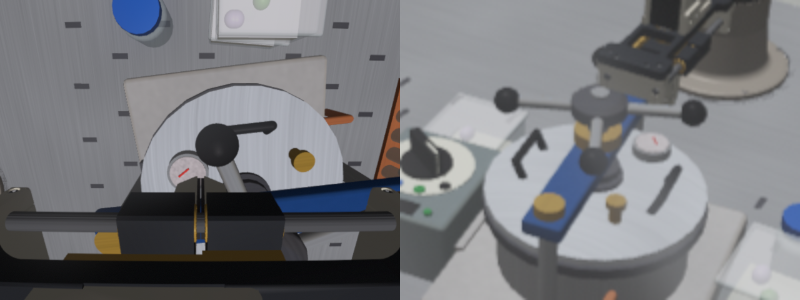

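```bash
python3 -m jog '[{"fingers":1,"x":0,"y":1.4,"z":1.7,"spin":0},{"fingers":1,"x":0,"y":2.15,"z":3.75,"spin":0},{"fingers":1,"x":0,"y":2.3,"z":5.95,"spin":0},{"fingers":1,"x":0,"y":2.3,"z":5.95,"spin":0}]' 30
python3 - <<'E'
from h import *
p=shot('wrist');s=shot('scene')
for r in robot.look_for('spoke_ball',p)[:4]: X=atz(p,r['xy'],.257); d=X-[.5575,.068,.257]; print(r['xy'],r['conf'],X,np.hypot(*d[:2]),np.degrees(np.arctan2(d[1],d[0])))
for r in robot.look_for('spoke_ball',s)[:4]: X=atz(s,r['xy'],.257); d=X-[.5575,.068,.257]; print(r['xy'],r['conf'],X,np.hypot(*d[:2]),np.degrees(np.arctan2(d[1],d[0])))
E
```

```text
time: 5.75
tool_pos: [0.5653, 0.1379, 0.42]
tool_rot: [2.982, 1.569, 2.982]
contact_force: [0.2, 0.2, -1.1]
opening: 0.0004
[352.4, 242.5] 0.75 [0.6067 0.0522 0.257 ] 0.051669136566117345 -17.8175555696268
```

```bash
python3 -m jog '[{"fingers":1,"x":0,"y":-0.2,"z":1.1,"spin":0},{"fingers":1,"x":0,"y":-0.55,"z":2.1,"spin":0}]' 30
python3 -m jog '[{"fingers":1,"x":0,"y":-0.25,"z":0.5,"spin":0},{"fingers":1,"x":0,"y":-0.5,"z":0.95,"spin":0}]' 30
python3 -m jog '[{"fingers":1,"x":0,"y":-0.3,"z":0.45,"spin":0},{"fingers":1,"x":0,"y":-0.65,"z":0.85,"spin":0}]' 30
```

```text
time: 6.2
tool_pos: [0.5847, 0.1331, 0.4208]
tool_rot: [-3.12, 1.566, -3.12]
contact_force: [-8.2, 0.6, 2.0]
opening: 0.0005
time: 6.45
tool_pos: [0.5943, 0.1283, 0.4206]
tool_rot: [3.025, 1.566, 3.025]
contact_force: [-9.0, 0.8, 0.1]
opening: 0.0007
time: 6.7
tool_pos: [0.6028, 0.122, 0.4205]
tool_rot: [2.92, 1.566, 2.92]
contact_force: [-7.9, 2.3, 0.4]
opening: 0.0005
```

```bash
python3 -m jog '[{"fingers":1,"x":0,"y":-0.4,"z":0.4,"spin":0},{"fingers":1,"x":0,"y":-0.8,"z":0.75,"spin":0}]' 30
python3 -m jog '[{"fingers":1,"x":0,"y":-0.45,"z":0.35,"spin":0},{"fingers":1,"x":0,"y":-0.9,"z":0.6,"spin":0}]' 30
```

```text
time: 6.95
tool_pos: [0.6103, 0.1142, 0.4205]
tool_rot: [2.8, 1.566, 2.801]
contact_force: [-7.2, 3.8, 0.0]
opening: 0.0007
time: 7.2
tool_pos: [0.6164, 0.1053, 0.4205]
tool_rot: [2.666, 1.566, 2.667]
contact_force: [-7.2, 4.0, -1.0]
opening: 0.0005
```

```bash
python3 -m jog '[{"fingers":1,"x":0,"y":-0.5,"z":0.25,"spin":0},{"fingers":1,"x":0,"y":-1.0,"z":0.5,"spin":0}]' 30
```

```text
time: 7.45
tool_pos: [0.6215, 0.0955, 0.4205]
tool_rot: [2.551, 1.566, 2.552]
contact_force: [-5.5, 5.2, -0.0]
opening: 0.0005
```

```bash
python3 -m jog '[{"fingers":1,"x":0,"y":-0.5,"z":0.15,"spin":0},{"fingers":1,"x":0,"y":-1.05,"z":0.3,"spin":0}]' 30
```

```text
time: 7.7
tool_pos: [0.6245, 0.0852, 0.4205]
tool_rot: [2.433, 1.566, 2.435]
contact_force: [-5.4, 6.7, -1.0]
opening: 0.0003
```

```bash
python3 -m jog '[{"fingers":1,"x":0,"y":-0.55,"z":0.1,"spin":0},{"fingers":1,"x":0,"y":-1.1,"z":0.15,"spin":0}]' 30
```

```text
time: 7.95
tool_pos: [0.6259, 0.0749, 0.4204]
tool_rot: [2.22, 1.565, 2.221]
contact_force: [-5.8, 10.9, -1.2]
opening: 0.0004
```

```bash
python3 -m jog '[{"fingers":1,"x":0,"y":-0.55,"z":0,"spin":0},{"fingers":1,"x":0,"y":-1.1,"z":0,"spin":0}]' 30
```

```text
time: 8.2
tool_pos: [0.626, 0.0643, 0.4204]
tool_rot: [2.093, 1.564, 2.095]
contact_force: [-5.0, 11.3, -0.6]
opening: 0.0003
```

```bash
python3 -m jog '[{"fingers":1,"x":0,"y":-0.5,"z":0,"spin":0},{"fingers":1,"x":0,"y":-1.0,"z":-0.2,"spin":0}]' 30
```

```text
time: 8.45
tool_pos: [0.6248, 0.0573, 0.4208]
tool_rot: [1.441, 1.556, 1.444]
contact_force: [6.0, 35.2, -3.6]
opening: 0.0007
```

```bash
python3 -m jog '[{"fingers":1,"x":0,"y":-0.5,"z":-0.15,"spin":0},{"fingers":1,"x":0,"y":-1.0,"z":-0.35,"spin":0}]' 30
python3 - <<'E'
from h import *
p=shot('wrist');s=shot('scene')
cv2.imwrite('pics/c4.png',np.hstack([cv2.resize(p['color'],(400,300)),cv2.resize(s['color'][180:330,270:470],(400,300),interpolation=2)])[:,:,::-1])
E
```

```text
time: 8.7
tool_pos: [0.6228, 0.0535, 0.4211]
tool_rot: [1.231, 1.54, 1.238]
contact_force: [18.6, 64.7, -7.2]
opening: 0.0005
```

View pics/c4.png

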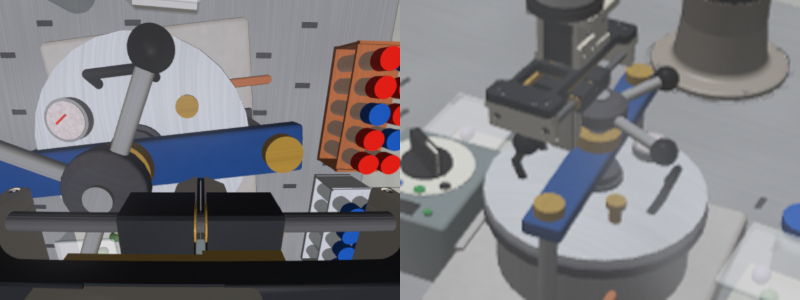

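The force jump from about 11 to 65 N, with no further travel, means the wheel is at the hard stop. I back off, lift, and measure the wheel angle and the selector.

```bash
python3 -m jog '[{"fingers":1,"x":0,"y":1.0,"z":0.3,"spin":0},{"fingers":1,"x":0,"y":2.2,"z":0.4,"spin":0},{"fingers":1,"x":-4,"y":2.2,"z":0.4,"spin":0},{"fingers":1,"x":-8,"y":-2,"z":0.4,"spin":0},{"fingers":1,"x":-8,"y":-7,"z":-1,"spin":0}]' 30
python3 -m jog '[{"fingers":1,"x":0,"y":-5,"z":-1,"spin":0},{"fingers":0.5,"x":0,"y":-9,"z":-2,"spin":0},{"fingers":0.4,"x":0,"y":-9,"z":-2,"spin":0}]' 30
python3 - <<'E'
from h import *
p=shot('wrist');print(p['obs']['tool_pos'],p['obs']['contact_force'],p['obs']['opening']);save(p,'w5')
for t in('selector_grip','blue_mark','wheel_hub','spoke_ball'):
  for r in robot.look_for(t,p)[:3]: print(t,r['xy'],r['conf'],atz(p,r['xy'],{'selector_grip':.1285,'blue_mark':.1}.get(t,.255)))
E
```

```text
time: 9.43
tool_pos: [0.6115, -0.0286, 0.5048]
tool_rot: [-0.232, 1.562, -0.231]
contact_force: [0.8, -1.3, -0.0]
opening: 0.0003
time: 9.8
tool_pos: [0.5906, -0.1211, 0.5013]
tool_rot: [-1.051, 1.569, -1.056]
contact_force: [-0.3, 0.6, -0.7]
opening: 0.0158
[ 0.5906 -0.1211  0.5013] [-0.2788  0.645  -0.7362] 0.01576431263581147
selector_grip [298.2, 241.1] 0.74 [ 0.5682 -0.1538  0.1285]
blue_mark [295.4, 105.1] 0.82 [ 0.5669 -0.0203  0.1   ]
wheel_hub [216.8, 60.8] 0.96 [ 0.5324 -0.0017  0.255 ]
```

View pics/w5.png

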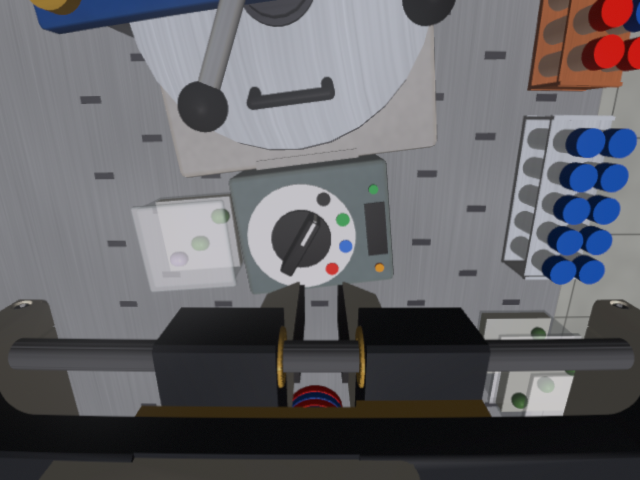

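```bash
python3 - <<'E'
from h import *
p=shot('wrist')
h=np.array([.5575,.068]);dg=lambda d:np.degrees(np.arctan2(d[1],d[0]))
for xy in[(203,106),(428,3)]: X=atz(p,xy,.255); d=X[:2]-h; print('ball',X,np.hypot(*d),dg(d))
c=atz(p,(301,239),.108);print('disc',c); c2=atz(p,(301,234),.1);print('dial',c2)
yaw=np.radians(7.7);print('nominal',h+[np.cos(yaw)*-.015+np.sin(yaw)*.225,np.sin(yaw)*-.015-np.cos(yaw)*.225])
for n,xy in dict(black=(323,199),green=(342,219),blue=(345,246),red=(332,269)).items():
    X=atz(p,xy,.1); d=(X-c)[:2]; print(n,X,np.hypot(*d),dg(d))
a,b=atz(p,(287,272),.1375),atz(p,(316,222),.1375);print('bar',a,b,np.hypot(*(b-a)[:2]),dg(b-a),(a+b)/2)
print(axes()[1])
E
```

```text
ball [ 0.5225 -0.0222  0.255 ] 0.09676117895506998 -111.21157145202201
ball [0.6516 0.0319 0.255 ] 0.10076520990723592 -20.966148172122494
disc [ 0.5712 -0.1536  0.108 ]
dial [ 0.5708 -0.1504  0.1   ]
nominal [ 0.5728 -0.157 ]
black [ 0.5951 -0.111   0.1   ] 0.04890697821009284 60.73924665418286
green [ 0.616  -0.1332  0.1   ] 0.04921711757555741 24.55444705483729
blue [ 0.6199 -0.1645  0.1   ] 0.04993233131409327 -12.53705838605524
red [ 0.6057 -0.1924  0.1   ] 0.05187062517471034 -48.34399342698407
bar [ 0.5578 -0.1799  0.1375] [ 0.588  -0.1262  0.1375] 0.06160925314936753 60.66423997539464 [ 0.5729 -0.1531  0.1375]
[[ 0.0004 -0.0016  1.    ]
 [-0.      1.      0.0016]
 [-1.     -0.      0.0004]]
```

The selector is well measured: axis at (0.572, -0.154), bar at 60.7°. I have plenty of time, so I re-press the wheel gently to confirm it really rests at its stop.

```bash
python3 -m jog '[{"fingers":1,"x":0,"y":6,"z":-1,"spin":0},{"fingers":1,"x":0,"y":12,"z":-1.6,"spin":0},{"fingers":1,"x":0,"y":12,"z":-1.6,"spin":0},{"fingers":1,"x":4,"y":12,"z":-1.6,"spin":0},{"fingers":1,"x":8,"y":12,"z":-1.6,"spin":0}]' 30
python3 -m jog '[{"fingers":1,"x":0,"y":0,"z":-0.6,"spin":0},{"fingers":1,"x":0,"y":0,"z":-1.2,"spin":0},{"fingers":1,"x":0,"y":0,"z":-1.2,"spin":0}]' 30
```

```text
time: 10.72
tool_pos: [0.5756, 0.0023, 0.4201]
tool_rot: [-0.36, 1.569, -0.359]
contact_force: [-0.1, -0.4, -0.5]
opening: 0.001
time: 11.1
tool_pos: [0.5634, 0.0019, 0.4229]
tool_rot: [-0.148, 1.567, -0.148]
contact_force: [-0.8, 0.2, -0.0]
opening: 0.0006
```

```bash
python3 -m jog '[{"fingers":1,"x":0,"y":0,"z":-0.4,"spin":0},{"fingers":1,"x":0,"y":0,"z":-0.4,"spin":0}]' 30
```

```text
time: 11.35
tool_pos: [0.5595, 0.002, 0.4217]
tool_rot: [-0.093, 1.569, -0.093]
contact_force: [0.7, -0.7, 1.2]
opening: 0.0006
```

```bash
python3 -m jog '[{"fingers":1,"x":0,"y":0,"z":-0.4,"spin":0},{"fingers":1,"x":0,"y":0,"z":-0.4,"spin":0}]' 30
```

```text
time: 11.6
tool_pos: [0.5569, 0.0018, 0.4221]
tool_rot: [-0.078, 1.563, -0.078]
contact_force: [10.2, -0.1, 0.8]
opening: 0.0004
```

```bash
python3 -m jog '[{"fingers":1,"x":0,"y":0,"z":-0.4,"spin":0},{"fingers":1,"x":0,"y":0,"z":-0.4,"spin":0}]' 30
```

```text
time: 11.85
tool_pos: [0.5545, 0.0015, 0.423]
tool_rot: [-0.091, 1.555, -0.092]
contact_force: [19.1, -1.7, -0.5]
opening: 0.0006
```

```bash
python3 -m jog '[{"fingers":1,"x":0,"y":0,"z":-0.4,"spin":0},{"fingers":1,"x":0,"y":0,"z":-0.4,"spin":0}]' 30
```

```text
time: 12.1
tool_pos: [0.5518, 0.001, 0.4243]
tool_rot: [-0.131, 1.548, -0.132]
contact_force: [26.4, -3.4, 1.3]
opening: 0.0007
```

A steady linear force build-up to 26 N with no wheel motion confirms home. Now I back off and go above the selector.

```bash
python3 -m jog '[{"fingers":1,"x":0,"y":0,"z":2.5,"spin":0},{"fingers":1,"x":-4,"y":0,"z":2.5,"spin":0},{"fingers":1,"x":-8,"y":0,"z":2.5,"spin":0},{"fingers":0.5,"x":-8,"y":-6,"z":2.5,"spin":9},{"fingers":0.5,"x":-8,"y":-12,"z":2.5,"spin":19}]' 40
python3 -m jog '[{"fingers":0.4,"x":0,"y":-3.1,"z":-1,"spin":10},{"fingers":0.4,"x":0,"y":-3.1,"z":-1,"spin":10},{"fingers":0.4,"x":0,"y":-3.1,"z":-1,"spin":10}]' 40
python3 - <<'E'
from h import *
t,A=axes();print(A, robot.observe()['qpos']);c=np.array([.5718,-.1537,.293]);print('tool shift cm',A.T@(c-t)*100,'tool z dir',np.degrees(np.arctan2(A[1,2],A[0,2])))
E
```

```text
time: 12.72
tool_pos: [0.5723, -0.1186, 0.5013]
tool_rot: [-0.137, 1.57, -0.472]
contact_force: [0.3, -0.6, 0.4]
opening: 0.0159
time: 13.1
tool_pos: [0.553, -0.1435, 0.5008]
tool_rot: [1.815, 1.57, 1.311]
contact_force: [-0.0, 0.2, -0.8]
opening: 0.0457
[[ 0.0001  0.483   0.8756]
 [ 0.0005  0.8756 -0.483 ]
 [-1.      0.0005 -0.0001]] [-0.3882  0.3792  1.2068  0.0005  1.5557  0.1158]
tool shift cm [20.7797  0.0066  2.135 ] tool z dir -28.879288676811402
```

```bash
python3 -m jog '[{"fingers":0.4,"x":2,"y":0,"z":2.1,"spin":0.4},{"fingers":0.4,"x":7,"y":0,"z":2.1,"spin":0.4},{"fingers":0.4,"x":12,"y":0,"z":2.1,"spin":0.4},{"fingers":0.4,"x":16,"y":0,"z":2.1,"spin":0.4},{"fingers":0.4,"x":16,"y":0,"z":2.1,"spin":0.4}]' 40
python3 - <<'E'
from h import *
p=shot('wrist');save(p,'w6');t,A=axes();c=np.array([.5718,-.1537,.293]);print('tool shift cm',A.T@(c-t)*100)
E
```

```text
time: 13.72
tool_pos: [0.5712, -0.1526, 0.3379]
tool_rot: [-3.055, 1.564, 2.718]
contact_force: [0.1, -0.7, 1.1]
opening: 0.0549
tool shift cm [ 4.7429 -0.0491  0.0389]
```

View pics/w6.png

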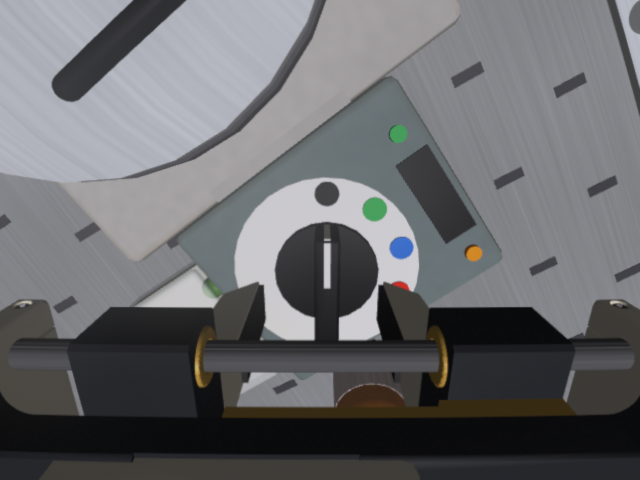

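The bar (column 327) is upright between the fingers (centre about 321), pointing at the black dot (327,194). I descend and grip.

```bash
python3 -m jog '[{"fingers":0.4,"x":2.5,"y":0,"z":0,"spin":0},{"fingers":0.4,"x":4.5,"y":0,"z":0,"spin":0},{"fingers":0.4,"x":4.5,"y":0,"z":0,"spin":0}]' 40
python3 -m jog '[{"fingers":1,"x":0,"y":0,"z":0,"spin":0},{"fingers":1,"x":0,"y":0,"z":0,"spin":0},{"fingers":1,"x":0,"y":0,"z":0,"spin":0},{"fingers":1,"x":0,"y":0,"z":0,"spin":0},{"fingers":1,"x":0,"y":0,"z":0,"spin":0}]' 40
```

```text
time: 14.15
tool_pos: [0.5718, -0.1538, 0.2968]
tool_rot: [0.257, 1.57, -0.255]
contact_force: [1.0, -0.4, -0.1]
opening: 0.0549
time: 14.78
tool_pos: [0.5718, -0.1545, 0.296]
tool_rot: [0.117, 1.569, -0.396]
contact_force: [2.8, -1.8, 2.1]
opening: 0.0138
```

Gripped: the opening of 13.8 mm matches the 14 mm bar. Now turn it clockwise 72°, about 8° per row.

```bash
python3 -m jog '[{"fingers":1,"x":0,"y":0,"z":0,"spin":8},{"fingers":1,"x":0,"y":0,"z":0,"spin":16},{"fingers":1,"x":0,"y":0,"z":0,"spin":24},{"fingers":1,"x":0,"y":0,"z":0,"spin":32},{"fingers":1,"x":0,"y":0,"z":0,"spin":36}]' 40
python3 -m jog '[{"fingers":1,"x":0,"y":0,"z":0,"spin":8},{"fingers":1,"x":0,"y":0,"z":0,"spin":16},{"fingers":1,"x":0,"y":0,"z":0,"spin":24},{"fingers":1,"x":0,"y":0,"z":0,"spin":32},{"fingers":1,"x":0,"y":0,"z":0,"spin":36}]' 40
python3 -m jog '[{"fingers":1,"x":0,"y":0,"z":0,"spin":0},{"fingers":1,"x":0,"y":0,"z":0,"spin":0},{"fingers":1,"x":0,"y":0,"z":0,"spin":0}]' 40
python3 - <<'E'
from h import *
t,A=axes();o=robot.observe();print(t,'tool z',np.degrees(np.arctan2(A[1,2],A[0,2])),o['contact_force'],o['torque'])
E
```

```text
time: 15.4
tool_pos: [0.5733, -0.1563, 0.2961]
tool_rot: [0.532, 1.561, -0.613]
contact_force: [12.0, -11.6, -8.9]
opening: 0.0136
time: 16.02
tool_pos: [0.5735, -0.159, 0.2962]
tool_rot: [0.899, 1.556, -0.874]
contact_force: [12.2, -23.8, -11.9]
opening: 0.0137
time: 16.4
tool_pos: [0.5735, -0.159, 0.2961]
tool_rot: [0.898, 1.556, -0.873]
contact_force: [12.8, -24.1, -12.1]
opening: 0.0139
[ 0.5735 -0.159   0.2961] tool z -101.44138122544682 [ 12.795  -24.0873 -12.0548] [-3.8812 -1.9066  0.1805]
```

The angle is right, but there is a 24 N side load. It fits a grip about 5 mm off the knob's axis. I relieve it before opening.

```bash
python3 -m jog '[{"fingers":1,"x":0,"y":0.25,"z":0.45,"spin":0},{"fingers":1,"x":0,"y":0.25,"z":0.45,"spin":0}]' 40
python3 - <<'E'
from h import *
t,A=axes();o=robot.observe();print(t,'tool z',np.degrees(np.arctan2(A[1,2],A[0,2])),o['contact_force'],o['torque'])
E
```

```text
time: 16.65
tool_pos: [0.5742, -0.1608, 0.2961]
tool_rot: [1.224, 1.564, -0.546]
contact_force: [8.1, -6.2, -5.4]
opening: 0.0136
[ 0.5742 -0.1608  0.2961] tool z -101.44889679111246 [ 8.1281 -6.2119 -5.376 ] [-1.0952 -1.1855  0.0461]
```

Load is relieved. Open, then rise straight up.

```bash
python3 -m jog '[{"fingers":0.6,"x":0,"y":0,"z":0,"spin":0},{"fingers":0.6,"x":0,"y":0,"z":0,"spin":0},{"fingers":0.6,"x":0,"y":0,"z":0,"spin":0},{"fingers":0.6,"x":0,"y":0,"z":0,"spin":0}]' 40
python3 -m jog '[{"fingers":0.6,"x":-4,"y":0,"z":0,"spin":0},{"fingers":0.6,"x":-9,"y":0,"z":0,"spin":0},{"fingers":0.6,"x":-15,"y":0,"z":0,"spin":0},{"fingers":0.6,"x":-20,"y":0,"z":0,"spin":0},{"fingers":0.6,"x":-20,"y":0,"z":0,"spin":0}]' 40
python3 - <<'E'
from h import *
p=shot('wrist');save(p,'w7');s=shot('scene');q=shot('side')
print(p['obs']['contact_force'],p['obs']['tool_pos'])
cv2.imwrite('pics/fin.png',np.vstack([np.hstack([cv2.resize(p['color'],(400,300)),cv2.resize(s['color'][180:330,230:430],(400,300),interpolation=2)]),np.hstack([cv2.resize(q['color'],(400,300)),cv2.resize(p['color'][200:320,240:400],(400,300),interpolation=2)])])[:,:,::-1])
h=np.array([.5575,.068])
for xy in [(0,0)]: pass
print([(a,proj(p,[*(h+.1*np.array([np.cos(np.radians(a)),np.sin(np.radians(a))])),.255]),proj(s,[*(h+.1*np.array([np.cos(np.radians(a)),np.sin(np.radians(a))])),.255])) for a in(-21,-111,69,159)])
E
```

```text
time: 17.15
tool_pos: [0.5728, -0.1589, 0.2957]
tool_rot: [-2.081, 1.571, 2.433]
contact_force: [-0.6, 0.9, -0.1]
opening: 0.0367
time: 17.77
tool_pos: [0.5727, -0.1589, 0.5007]
tool_rot: [1.377, 1.561, -0.393]
contact_force: [0.8, 0.2, -0.4]
opening: 0.0369
[ 0.7806  0.2209 -0.4397] [ 0.5727 -0.1589  0.5007]
[(-21, array([ 12.1155, 200.9816]), array([333.5526, 250.8491])), (-111, array([159.4407, 353.7625]), array([340.4172, 214.9211])), (69, array([-107.3209,  311.0916]), array([402.5407, 255.8729])), (159, array([ 36.2789, 436.6899]), array([403.2617, 219.0672]))]
```

View pics/fin.png

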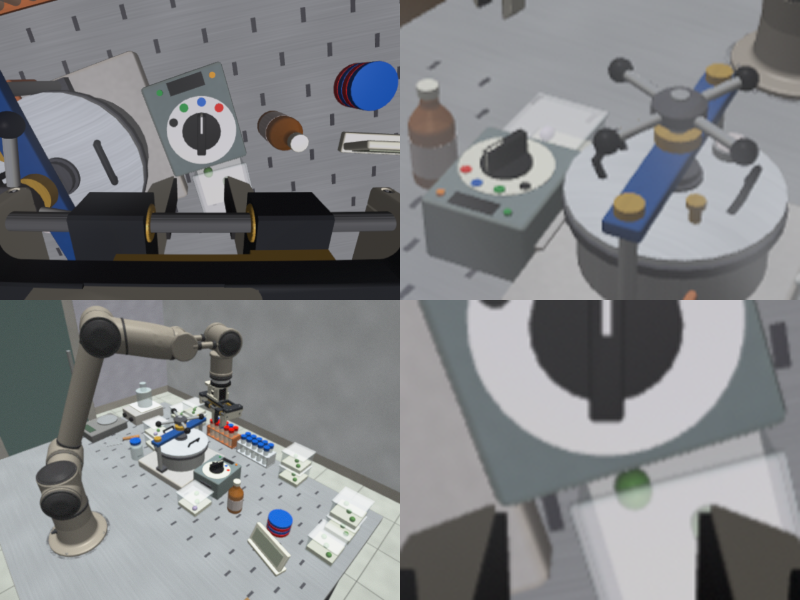

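The pointer line is on the blue dot (202,101 in the top-left pane). The four balls in the scene view match the home angle within 2 px, and the neighbours are standing.

```bash
python3 -c "
from cell import robot
print(robot.hand_in())"
```

```text
the job is handed in; nothing more can be done
None
```

I wound the clamp wheel home first, then turned the selector from the black mark to the blue mark, and handed the job in at about 18 s of the 67 s allowed. The hand-in gives no verdict.

- **Wheel:** I pushed one spoke round clockwise with closed fingers, about 258° (4.5 rad), until it stopped dead with the wrist force at about 65 N. A second, gentler push rose steadily to 26 N, which I read as the arm flexing against the stop. In the last pictures the four balls are within 2 px of where they were after the first push, so the wheel has not crept back.
- **Selector:** I gripped the bar (the 13.8 mm opening fits its 14 mm), turned it 72° clockwise and let go. The last picture shows the pointer line on the blue dot.
- **Surroundings:** In the last views, the boxes, bottle, jar, clock and dishes I could make out were all standing. I judged this by eye and did not measure shifts. The arm is clear above the pod, with contact force near zero.

**What went wrong or disagreed:**
- My first move command was refused because its rows lacked some keys; nothing moved.
- I gripped the selector about 5 mm off its axis, which put up to about 24 N sideways on it. I eased that off before opening the fingers.
- The network gave wrong or uncertain positions for the blue mark and the balls, so I used positions I read from the pictures instead.
- No joint value can be read, so wheel home rests on the stop force and the measured angle.
- I viewed 11 pictures, one over the budget.

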